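Next inspection plate under the bench microscope

TASK

Get the next work under the microscope: take the eye loupe that was left in the way and stand it upright on top of the wooden tool rail, and slide the white plate along the bench onto the black stage pad under the lens, centred on the pad and square with it. Slide it gently and flat, so that the three small pieces lying loose on it stay on it. Do not bump the microscope, and leave the block, jar, tin, pliers, screwdriver and bottle where they are.

Things in the scene. Friction and masses are not known exactly. Their poses are not given: they have to be found in the camera images.
- scope: Fixed stereo microscope; origin at the centre of its stage pad, on the bench, straight below the lens. Pad: black with a white border line, 160 mm along x by 130 mm along y, flush with the bench (no step). x points to the eyepieces, away from the robot; y to the stand. Open beneath on the -x and -y sides. Boom 325 mm high along +y to a pillar at y = 430 mm on a base that begins at y = 370 mm.
- lens (a point): Centre of the underside of the microscope's ring light, 165 mm above the pad centre: radius 36 mm. Above it a body of radius 36 mm (with small side knobs along x out to 50 mm) up to 290 mm over the bench, then a head (x = -26 to 70 mm, y = -45 to 45 mm) up to 360 mm; eyepieces rise from it towards +x, out to 170 mm. Focus block with knobs at y = 50 to 100 mm, from 235 mm up. Axes as the microscope's.
- plate: White ceramic plate, loose, 130 mm along its x by 100 mm along its y, 18 mm thick, about 0.5 kg, flat underneath, too wide to grip; origin at the centre of its underside. It is to lie with its x axis along the pad's x axis (either way round). It starts to the right of the microscope (towards -y), turned by up to about 30 degrees. It slides with ordinary friction.
- ring_mid (a point): Centre of a brass ring, 23 mm across and 5 mm high, lying loose on the plate.
- disc_mid (a point): Centre of a copper disc, 26 mm across and 3 mm thick, lying loose on the plate.
- bezel_mid (a point): Centre of a small steel bezel block, 16 x 12 x 6 mm, lying loose on the plate.
- loupe_mid (a point): Centre (half-way up) of the black eye loupe, which stands upright on the bench just in front of the pad (on its -x side): 36 mm tall, foot 36 mm across for the lowest 8 mm, barrel 30 mm across from 8 to 30 mm up (grip here), silver top 26 mm across. 40 g. z axis up.
- rail: Wooden tool rail, fixed, to the left; origin on the bench below its centre. Its flat top is 55 mm above the bench, 50 mm along its x and 230 mm along its y. At its +y end four gravers stand in it (from y = 69 to 111 mm, up to 95 mm above the bench); the tin stands near its -y end. The top between the tin and the gravers is free.
- tin: Small round aluminium tin standing on the rail, 40 mm across and 22 mm high; origin at the centre of its underside. Leave alone.
- block: Dark steel bench block, 60 x 60 x 25 mm, loose, 0.7 kg; origin at the centre of its underside. It stands beside the pad, at its -y or +y side. Leave alone.
- jar: Amber glass jar with a dark lid, 56 mm across and 66 mm high, loose; origin at the centre of its underside. It stands on the other side of the pad. Leave alone.
- pliers: Red-handled pliers lying at the back, 135 mm long along x, 61 mm wide, 14 mm high; origin on the bench below the middle. Leave alone.
- driver: Screwdriver with a wooden handle lying near the robot, about 130 mm long along its x, under 35 mm wide and high; origin on the bench below it. Leave alone.
- bottle: Small green glass bottle with a white cap standing at the left, 36 mm across and 80 mm high; origin at the centre of its underside. Leave alone.

How it is judged:
At the end, for the whole second after the job is handed in: Plate flat and at rest on the bench, its centre within 12 mm of the pad's centre along each pad axis, its sides within 7 degrees of the pad's; ring, disc and bezel lie on it; loupe upright (6 degrees) on top of the rail, its centre within 20 mm of the rail's middle line (x of plate in the frame of scope between -0.012 and 0.012 m and y of plate in the frame of scope between -0.012 and 0.012 m and angle between the x axis of plate and the x axis of scope, either way round below 0.12 rad and height (world z) of plate below 0.004 m and angle between plate's own z axis and vertical below 0.04 rad and linear speed of plate below 0.01 m/s and x of ring_mid in the frame of plate between -0.065 and 0.065 m and y of ring_mid in the frame of plate between -0.05 and 0.05 m and z of ring_mid in the frame of plate between 0.015 and 0.03 m and x of disc_mid in the frame of plate between -0.065 and 0.065 m and y of disc_mid in the frame of plate between -0.05 and 0.05 m and z of disc_mid in the frame of plate between 0.015 and 0.03 m and x of bezel_mid in the frame of plate between -0.065 and 0.065 m and y of bezel_mid in the frame of plate between -0.05 and 0.05 m and z of bezel_mid in the frame of plate between 0.015 and 0.03 m and x of loupe_mid in the frame of rail between -0.02 and 0.02 m and y of loupe_mid in the frame of rail between -0.105 and 0.105 m and z of loupe_mid in the frame of rail between 0.067 and 0.079 m and angle between loupe_mid's own z axis and vertical below 0.1 rad); the robot touches nothing.
It fails at once if the steel block, jar, tin, pliers, screwdriver or bottle is shifted by more than 20 mm (distance of any of block, jar, tin, pliers, driver, bottle from where it was at the start of the episode above 0.02 m).
It fails at once if the plate is lifted off the bench by more than 10 mm or tipped by more than 8 degrees (height (world z) of plate above 0.01 m or angle between plate's own z axis and vertical above 0.14 rad).
It fails at once if the microscope is bumped (more than 4 N) (contact force between anything else and scope above 4 N).
It also fails if it takes over 72 s, if anything falls off the work surface, if the arm or the gripper's body presses on something with over 40 N, if the wrist force passes 120 N, or if a joint passes its speed limit or range.

ROBOT

A 6-joint arm with a two-finger parallel gripper is mounted at the origin on the work surface. World frame = base frame: x ahead of the robot, y to its left, z up, the work surface at z = 0. Lengths are in m, angles in rad, forces in N, time in s.
With the tool pointing down it reaches from about 0.4 to 0.825 m from the base axis. Payload 7 kg.
Tool frame: the origin (TCP) lies at the centre of the arm's flange, where the gripper is bolted on; the fingertips stand 178 mm ahead of it and the grasp point (between the pads) lies arm.tcp_to_grasp ahead of it (arm.tcp_to_grasp is the distance from the TCP to the grasp point, in m); z points along the fingers, y is the direction in which the jaws open and shut (so a half turn about z gives the same grasp; the last joint's range is limited). The gripper opens to 88 mm and grips with 3 to 60 N. Pads are 19 mm wide; open, the fingers measure 130 mm over their backs; the gripper's body (78 mm by 193 mm) begins 47 mm behind the grasp point.
Start: joints at [-0.917, 0.359, 0.012, 0, -1.224, -0.288], TCP at [0.241, -0.63, 0.405] pointing down, gripper open.
Joint ranges: [-3.07, 3.07], [-1.43, 2.12], [-1.02, 1.25], [-3.03, 1.67], [-3.05, -0], [-3.03, 3.03]. Speed limits (rad/s): [2.39, 2.39, 3.01, 3.14, 3.14, 3.14].

INTERFACE

Orientations are given as [roll, pitch, yaw] about the fixed x, y, z axes, in that order (R = Rz(yaw) Ry(pitch) Rx(roll)).
In Python, from station import arm gives the robot as it stands.
- The arm moves only by the tool move_arm, never from a script. Its argument "deltas" is a list of rows, each a list of 6 numbers: the shift along the world's x, y, z in mm, then the turn, a rotation vector about the world's x, y, z in degrees. In form: [[tx, ty, tz, ax, ay, az], ...]. A call has exactly 5 rows; each row shifts and turns the commanded pose from where the row before left it; what a row does not reach is not made up. A row lasts 1/12 s, in which the tool goes at most 41.7 mm and 7.16 degrees, less where a joint would pass 70% of its speed; a pose out of reach is approached as far as the arm can. A call with a gripper value outside its range is refused whole. "claw" is the closure in counts, from 0 (fully open) to 255 (shut), set as the call begins (left out, the last holds). The fingers move at their own pace and stop on an object; "squeeze" is the grip in N (left out, the last holds). Time passes only in rows, so rows that do not move let the fingers close, or fill a call up. It gives the time, the measured TCP pose, the force and the opening at its end, in the units of the state.
- arm.get_state(): the state, without advancing time (a new reading comes with each control period).
- arm.grab_frame(name): name is "side" or "top" or "wrist"; returns the picture (400x640x3 uint8, red, green, blue); there is no depth.
- arm.calibration(name): a dict with "intrinsics" (3x3 intrinsics, pixels), "k1" (the pictures are not rectified: a ray, as slopes to the right and down, at radius r is drawn at 1 + k1 r^2 times it, then the intrinsics apply), "T" (4x4, takes a point from camera to world coordinates); the wrist camera has in their place "mount" (4x4, takes a point from camera to tool coordinates, whose origin is the TCP and whose axes are the flange's). Camera axes: x right, y up, looking along -z (the intrinsics and any distortion apply to the point x, -y, -z); pixel columns grow to the right and rows downward; lengths in m; the calibration is good to about 2 mm. A picture is of the moment at which its call begins: read the wrist's pose just before it. calibration takes no time and is no camera call.
- arm.job_done(): hands the job in, once; it reports no verdict.
Trained networks look in the newest picture that a camera, given by its name, has taken for a name from the list of things; names that differ only in an ending like _2 or _b are one class to them, and where a whole thing is asked for, a point or a joint stands for the part that bears it (a point fixed in the world has none). Each returns a list of dicts, best first, with "score" (0 to 1); they miss things now and then, are a little off and sometimes report something else, mostly with a low value. They report only what shows in the picture. A call takes as long as a camera call.
- arm.spot_in(thing, camera): "xy" ([column, row] in pixels, amid what is visible of it).
- arm.masks_of(thing, camera): "pixels" (400x640 bool, what is visible of it) and "xy" ([column, row] in pixels, amid what is visible of it).
- arm.spot_point(thing, camera): "xy" ([column, row] in pixels: a listed point, or the origin of a listed thing).
The state is a dict: "t": time; "q": joint angles; "qd": joint speeds; "joint_efforts": joint torques, N m; "eef_pos": TCP position; "ee_rot": TCP orientation; "force": force on the tool from outside, world axes, zero at the start; "moment": the same for the moment, N m; "width": finger opening in m.
Only numpy, scipy, OpenCV 4.12 (cv2) and the standard library are available. Lean on these libraries where they do the work, as an engineer would, in place of code of your own. Each camera call takes 0.05 s, during which the arm holds its last target. There are 200 camera calls.

## Working session

There is one attempt and no reset: what is moved stays moved. The work goes in short steps, Python scripts to look and compute and a tool call to move; the robot and the scene stay as the last step left them, time stands still between calls to the robot, and variables do not carry over. Pictures are saved under pics/ and viewed, about 8 in all and at most 12, crops included, and the job is handed in when it is done.

Besides the shell and the picture viewer there is one more tool, called as name([rows], argument=value, ...), one row to a line, values as JSON. move_arm: Moves the arm, as the interface text tells. Its arguments: {"type":"object","properties":{"deltas":{"type":"array","items":{"type":"array","items":{"type":"number"}}},"claw":{"type":"number"},"squeeze":{"type":"number"}},"required":["deltas"]}

```bash
mkdir -p pics; ls; cat > h.py <<'E'
import numpy as np, cv2
from station import arm
from scipy.spatial.transform import Rotation as R
def cam(name):
    c=arm.calibration(name); K=np.array(c["intrinsics"]); k1=c["k1"]
    if name=="wrist":
        s=arm.get_state(); T=np.eye(4); T[:3,:3]=R.from_euler("xyz",s["ee_rot"]).as_matrix(); T[:3,3]=s["eef_pos"]; T=T@np.array(c["mount"])
    else: T=np.array(c["T"])
    return K,k1,T
def ground(cm,uv,z):
    K,k1,T=cm
    p=cv2.undistortPoints(np.array(uv,float).reshape(-1,1,2),K,np.array([k1,0,0,0.]))[:,0]
    d=np.c_[p[:,0],-p[:,1],-np.ones(len(p))]@T[:3,:3].T
    o=T[:3,3]; return o+d*((z-o[2])/d[:,2])[:,None]
def proj(cm,P):
    K,k1,T=cm
    q=(np.atleast_2d(P)-T[:3,3])@T[:3,:3]; q=q*[1,-1,-1]
    return cv2.projectPoints(q,np.zeros(3),np.zeros(3),K,np.array([k1,0,0,0.]))[0][:,0]
def save(n,im): cv2.imwrite("pics/"+n+".png",im[:,:,::-1])
E
python3 - <<'E'
from h import *
print(arm.get_state(),arm.tcp_to_grasp)
for n in ("side","top","wrist"):
    im=arm.grab_frame(n); save(n+"0",im); c=cam(n); print(n,c[0].round(1).tolist(),c[1],c[2].round(3).tolist())
H=dict(plate=0,scope=0,loupe_mid=.018,rail=0,tin=.055,block=0,jar=0,pliers=0,driver=0,bottle=0,ring_mid=.0205,disc_mid=.0195,bezel_mid=.021,lens=.165)
for n in ("top","side"):
    c=cam(n)
    for k,z in H.items():
        r=arm.spot_point(k,n)[:1]
        for d in r: print(n,k,round(d["score"],2),np.round(d["xy"]),ground(c,d["xy"],z).round(3)[0])
E
```

```text
pics
{'t': 0.0, 'q': array([-9.16906342e-01,  3.59366446e-01,  1.10097851e-02, -3.75302662e-04,
       -1.22407701e+00, -2.88129990e-01]), 'qd': array([-4.52989939e-04,  3.79827915e-04,  2.50953955e-05, -9.94655691e-05,
        9.95455167e-04, -9.32997717e-04]), 'joint_efforts': array([-3.81296617e-03, -5.82713270e+01,  2.93045175e+01,  6.99667767e+00,
        6.91859706e-03, -1.54348954e-04]), 'eef_pos': array([ 0.24135985, -0.6301429 ,  0.40370976]), 'ee_rot': array([ 3.13992254e+00, -1.27055273e-04, -2.77596037e+00]), 'force': array([ 0.27582799, -0.27837633, -0.37015101]), 'moment': array([-0.0320994, -0.0638276, -0.0216619]), 'width': 0.08741081100510721} 0.1593
side [[400.2, 0.0, 319.2], [0.0, 400.2, 203.4], [0.0, 0.0, 1.0]] -0.025038839247829788 [[-0.888, 0.313, -0.336, 0.22], [-0.459, -0.574, 0.679, 0.681], [0.019, 0.757, 0.653, 0.805], [0.0, 0.0, 0.0, 1.0]]
top [[435.9, 0.0, 316.4], [0.0, 435.9, 203.4], [0.0, 0.0, 1.0]] 0.036344213713404426 [[0.028, 0.989, -0.143, 0.444], [-0.999, 0.032, 0.023, 0.007], [0.027, 0.142, 0.99, 1.066], [0.0, 0.0, 0.0, 1.0]]
wrist [[304.7, 0.0, 31
[... 829 characters left out ...]
op lens 0.97 [313. 161.] [ 0.665 -0.005  0.165]
side plate 0.95 [363. 186.] [ 0.55  -0.303  0.   ]
side loupe_mid 0.68 [267. 316.] [0.549 0.268 0.018]
side rail 0.76 [292. 366.] [0.445 0.335 0.   ]
side tin 0.85 [309. 321.] [0.448 0.256 0.055]
side block 0.87 [258. 254.] [0.684 0.106 0.   ]
side jar 0.65 [306. 208.] [ 0.66  -0.115  0.   ]
side pliers 0.66 [362. 185.] [ 0.553 -0.303  0.   ]
side driver 0.68 [361. 319.] [0.363 0.162 0.   ]
side bottle 0.72 [266. 316.] [0.559 0.26  0.   ]
side ring_mid 0.43 [375. 182.] [ 0.516 -0.313  0.02 ]
side disc_mid 0.58 [358. 183.] [ 0.56  -0.286  0.019]
side bezel_mid 0.35 [343. 241.] [ 0.496 -0.027  0.021]
side lens 0.85 [284. 187.] [0.658 0.002 0.165]
```

View pics/top0.png

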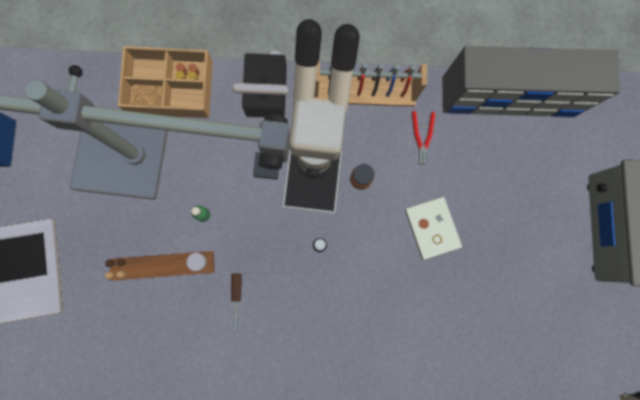

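View pics/side0.png

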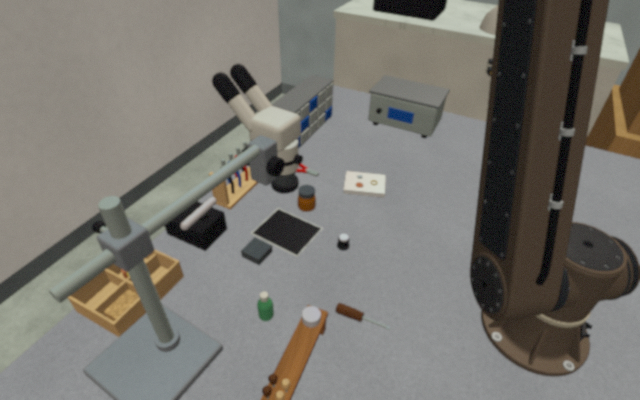

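The top view shows the plate near (433,228), the pad with its front edge from (284,209) to (336,212), the loupe at (320,244) and the rail from (107,270) to (213,262). The side view shows the pad clear, with corners near (282,209), (322,230), (291,252) and (251,231). Next I'll measure the plate and pad more precisely.

```bash
cat > m.py <<'E'
from h import *
def plate(name,im=None):
    if im is None: im=arm.grab_frame(name)
    c=cam(name); ms=arm.masks_of("plate",name)
    if not ms: return None
    m=ms[0]["pixels"].astype(np.uint8)
    ct=max(cv2.findContours(m,0,2)[0],key=cv2.contourArea)
    P=ground(c,ct.reshape(-1,2),.018)[:,:2]
    r=cv2.minAreaRect((cv2.convexHull(P.astype(np.float32)*1000)))
    b=cv2.boxPoints(r); 
    e=[b[1]-b[0],b[2]-b[1]]; e=max(e,key=np.linalg.norm)
    a=np.degrees(np.arctan2(e[1],e[0])); a=(a+90)%180-90
    return dict(score=round(ms[0]["score"],2),c=np.round(r[0],1),size=np.round(sorted(r[1]),1),yaw=round(a,1))
if __name__=="__main__":
    for n in ("top","side"):
        im=arm.grab_frame(n); print(n,plate(n,im)); c=cam(n)
        for k in ("loupe_mid","rail"):
            for d in arm.masks_of(k,n)[:2]:
                ct=max(cv2.findContours(d["pixels"].astype(np.uint8),0,2)[0],key=cv2.contourArea)
                z=.055 if k=="rail" else 0.018
                r=cv2.minAreaRect(ground(c,ct.reshape(-1,2),z)[:,:2].astype(np.float32)*1000)
                print(k,round(d["score"],2),np.round(d["xy"]),np.round(ground(c,d["xy"],z)*1000),np.round(np.array([*r[0],*r[1],r[2]]),1),np.round(cv2.boxPoints(r)).tolist())
    im=arm.grab_frame("side"); g=im.max(2)
    m=((g<60)).astype(np.uint8); m[:200]=0;m[260:]=0;m[:,:240]=0;m[:,335:]=0
    n,l,s,_=cv2.connectedComponentsWithStats(m)
    i=l[231,287]; print("pad area",s[i])
    ct=max(cv2.findContours((l==i).astype(np.uint8),0,2)[0],key=cv2.contourArea)
    r=cv2.minAreaRect(ground(cam("side"),ct.reshape(-1,2),0)[:,:2].astype(np.float32)*1000); print("pad",r)
    save("crop1",cv2.resize(im[160:340,220:400],None,fx=4,fy=3.3,interpolation=2)[:600])
E
python3 m.py
```

```text
top {'score': 0.91, 'c': array([ 544. , -299.9]), 'size': array([104.7, 131. ]), 'yaw': np.float32(20.0)}
loupe_mid 0.63 [236. 290.] [[382. 165.  18.]] [374.7 165.1  96.3  23.4   3.2] [[326.0, 174.0], [327.0, 151.0], [423.0, 156.0], [422.0, 179.0]]
loupe_mid 0.48 [314. 242.] [[502. -14.  18.]] [495.3 -26.2  31.   28.8   1.7] [[479.0, -12.0], [480.0, -41.0], [511.0, -40.0], [510.0, -11.0]]
rail 0.83 [152. 265.] [[436. 352.  55.]] [436.1 333.5  51.4 241.9   5.8] [[398.0, 451.0], [423.0, 211.0], [474.0, 216.0], [450.0, 456.0]]
side {'score': 0.84, 'c': array([ 543.1, -298.3]), 'size': array([132.2, 133.8]), 'yaw': np.float32(-72.3)}
loupe_mid 0.71 [344. 241.] [[494. -30.  18.]] [494.2 -26.5  30.   60.4  25.3] [[468.0, -6.0], [493.0, -60.0], [521.0, -47.0], [495.0, 7.0]]
pad area [ 256  211   62   42 1391]
pad ((662.3582763671875, -6.247264862060547), (111.8475112915039, 143.76898193359375), 85.17652893066406)
```

Pad centre is about (662,-6) with yaw about -5°. The plate is at (544,-300) with yaw 20°, the loupe at (495,-27), and the rail centre near (437,330) with yaw about 6°. First I'll go above the loupe with the jaws along y.

move_arm([
  [12.7,30.2,-5.2,0,0,-3],
  [12.7,30.2,-5.2,0,0,-3],
  [12.7,30.2,-5.2,0,0,-3],
  [12.7,30.2,-5.2,0,0,-3],
  [12.7,30.2,-5.2,0,0,-3],
], claw=0, squeeze=15)

```text
t: 2.42
eef_pos: [0.3051, -0.478, 0.3785]
ee_rot: [-3.141, 0.0, -3.041]
force: [1.1, -0.4, -0.8]
width: 0.0876
```

move_arm([
  [12.7,30.2,-5.2,0,0,-3],
  [12.7,30.2,-5.2,0,0,-3],
  [12.7,30.2,-5.2,0,0,0],
  [12.7,30.2,-5.2,0,0,0],
  [12.7,30.2,-5.2,0,0,0],
])

```text
t: 2.83
eef_pos: [0.3687, -0.3269, 0.3528]
ee_rot: [-3.141, 0.001, 3.141]
force: [1.4, 0.2, -0.1]
width: 0.0874
```

move_arm([
  [12.7,30.2,-5.2,0,0,0],
  [12.7,30.2,-5.2,0,0,0],
  [12.7,30.2,-5.2,0,0,0],
  [12.7,30.2,-5.2,0,0,0],
  [12.7,30.2,-5.2,0,0,0],
])

```text
t: 3.25
eef_pos: [0.4323, -0.1758, 0.3268]
ee_rot: [-3.142, 0.001, 3.141]
force: [0.8, -0.0, -0.2]
width: 0.0875
```

move_arm([
  [12.7,30.2,-5.2,0,0,0],
  [12.7,30.2,-5.2,0,0,0],
  [12.7,30.2,-5.2,0,0,0],
  [12.7,30.2,-5.2,0,0,0],
  [0,0,0,0,0,0],
])

```text
t: 3.67
eef_pos: [0.4847, -0.0528, 0.3055]
ee_rot: [3.141, 0.001, -3.139]
force: [0.2, 0.3, -0.6]
width: 0.0874
```

```bash
python3 - <<'E'
from h import *
s=arm.get_state(); print(s["eef_pos"],s["ee_rot"],s["q"].round(2),s["force"])
c=cam("wrist"); im=arm.grab_frame("wrist"); save("w1",im)
for k,z in (("loupe_mid",.018),("scope",0),("block",0),("jar",0)):
    for d in arm.spot_point(k,"wrist")[:2]: print(k,round(d["score"],2),np.round(d["xy"]),ground(c,d["xy"],z).round(3)[0])
E
```

```text
[ 0.48467225 -0.0527833   0.30546078] [ 3.14139674e+00  1.02104179e-03 -3.13908087e+00] [ 0.3   0.14 -0.53  0.   -0.9  -1.86] [ 0.21928771  0.28245616 -0.62121569]
loupe_mid 0.59 [348. 205.] [ 0.49  -0.026  0.018]
scope 0.91 [362. 343.] [ 0.66  -0.004  0.   ]
jar 0.93 [256. 346.] [ 0.664 -0.124  0.   ]
```

View pics/w1.png

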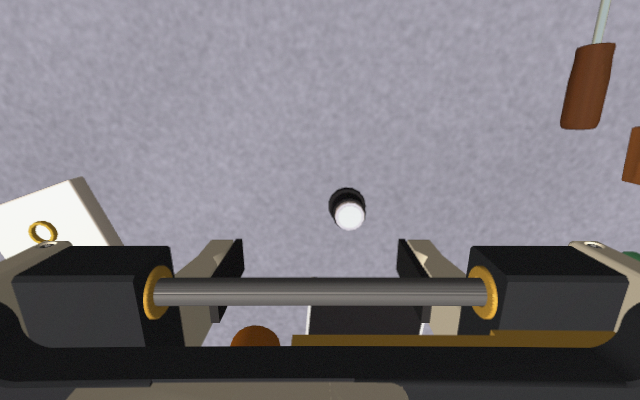

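The wrist view shows the loupe at (347,208), between the jaws. Combined estimate is (493,-27). Now descending.

move_arm([
  [4,13,-5,0,0,0],
  [4,13,-15,0,0,0],
  [0,0,-25,0,0,0],
  [0,0,-25,0,0,0],
  [0,0,-20,0,0,0],
])

```text
t: 4.33
eef_pos: [0.4902, -0.0316, 0.2149]
ee_rot: [3.141, 0.0, 3.139]
force: [-0.1, -0.1, -0.6]
width: 0.088
```

move_arm([
  [0,0,-14,0,0,0],
  [0,0,-9,0,0,0],
  [0,0,-4,0,0,0],
  [0,0,0,0,0,0],
  [0,0,0,0,0,0],
])

```text
t: 4.75
eef_pos: [0.491, -0.0308, 0.1895]
ee_rot: [3.141, 0.001, 3.14]
force: [0.1, -0.1, -0.6]
width: 0.0876
```

```bash
python3 - <<'E'
from h import *
s=arm.get_state(); print(s["eef_pos"],s["ee_rot"],s["force"])
c=cam("wrist"); im=arm.grab_frame("wrist"); save("w2",im)
c=cam("top"); im=arm.grab_frame("top")
E
```

```text
[ 0.4910165  -0.03083505  0.18948084] [3.14147940e+00 8.07502227e-04 3.14045058e+00] [ 0.12298109 -0.07160166 -0.60478926]
```

View pics/w2.png

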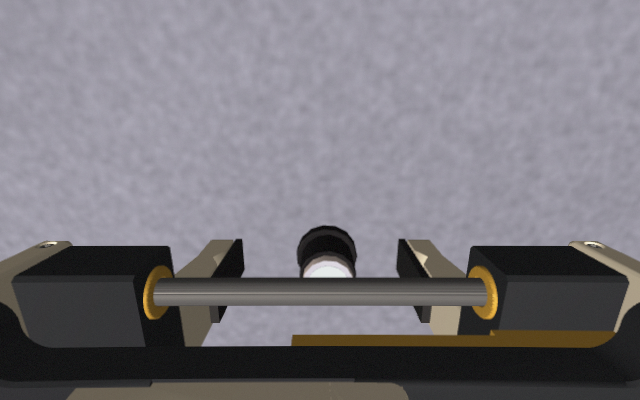

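The loupe sits between the jaws at (327,255). Closing and lifting.

move_arm([
  [0,3,0,0,0,0],
  [0,0,0,0,0,0],
  [0,0,0,0,0,0],
  [0,0,0,0,0,0],
  [0,0,0,0,0,0],
], claw=255, squeeze=15)

```text
t: 5.27
eef_pos: [0.4907, -0.0274, 0.189]
ee_rot: [3.141, 0.0, 3.141]
force: [-0.4, 0.8, 0.2]
width: 0.0598
```

move_arm([
  [0,0,0,0,0,0],
  [0,0,0,0,0,0],
  [0,0,0,0,0,0],
  [0,0,5,0,0,0],
  [0,0,10,0,0,0],
])

```text
t: 5.68
eef_pos: [0.4902, -0.0277, 0.2033]
ee_rot: [-3.141, -0.002, 3.141]
force: [0.4, 1.3, -0.2]
width: 0.0294
```

move_arm([
  [0,0,20,0,0,0],
  [0,0,25,0,0,0],
  [0,0,25,0,0,0],
  [0,0,20,0,0,0],
  [0,0,5,0,0,0],
])

```text
t: 6.1
eef_pos: [0.4916, -0.0274, 0.3026]
ee_rot: [3.141, 0.005, 3.141]
force: [1.8, -1.1, -0.3]
width: 0.0296
```

```bash
python3 - <<'E'
from h import *
s=arm.get_state(); print(s["eef_pos"],s["ee_rot"],s["force"],s["width"])
# rail top fit & tin, from side and top: project model outlines
import numpy as np
im=arm.grab_frame("side"); c=cam("side"); im=im.copy()
def rect(c,x,y,yaw,z,hx,hy):
    a=np.radians(yaw);Rm=np.array([[np.cos(a),-np.sin(a)],[np.sin(a),np.cos(a)]])
    q=np.array([[-hx,-hy],[hx,-hy],[hx,hy],[-hx,hy]])@Rm.T+[x,y]
    return proj(c,np.c_[q,np.full(4,z)]/1000)
def draw(img,c,s=2):
    b=cv2.resize(img,None,fx=s,fy=s)
    for r,col in ((rect(c,437,330,6,55,25,115),(255,0,0)),(rect(c,662,-6,-4.8,0,80,65),(0,255,0)),(rect(c,544,-300,20,18,65,50),(0,0,255))):
        cv2.polylines(b,[np.int32(r*s+.5)],True,col,1)
    return b
b=draw(im,c)[300:800,300:900]; save("ov_side",b)
im=arm.grab_frame("top"); b=draw(im,cam("top"))[280:620,180:980]; save("ov_top",b)
E
```

```text
[ 0.4915837  -0.02738573  0.30259303] [3.14050414 0.0052547  3.14145609] [ 1.83018397 -1.05214631 -0.26209262] 0.029550477386353184
```

View pics/ov_side.png

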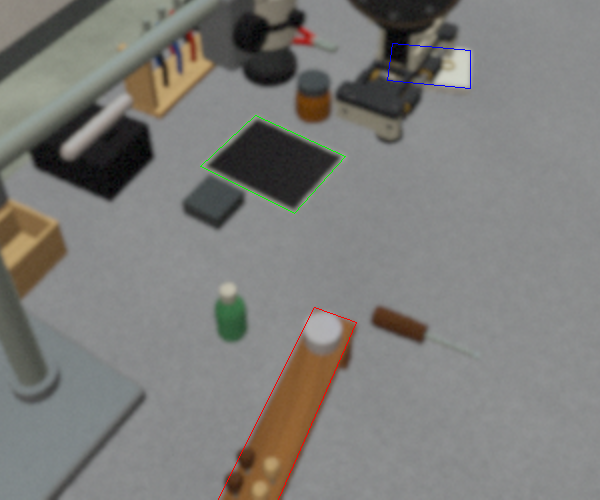

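View pics/ov_top.png

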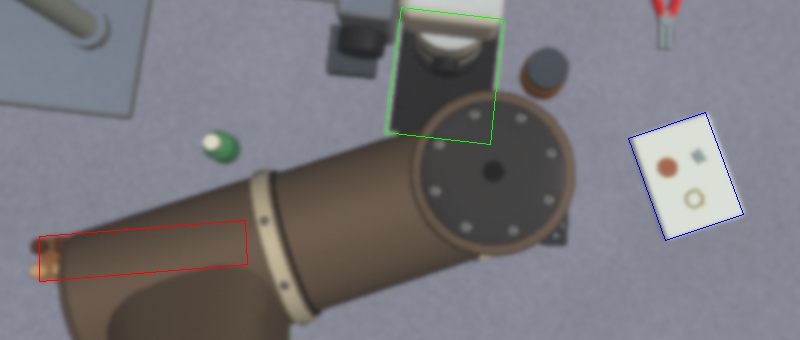

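The overlays match: the pad (green), the plate (blue) and the rail (red, a few pixels off). The loupe is held at a width of 29.5 mm. Carrying it to the rail at about (436,335).

move_arm([
  [-2,15,3,0,0,0],
  [-5,30,2,0,0,0],
  [-5,33,0,0,0,0],
  [-5,33,0,0,0,0],
  [-5,33,0,0,0,0],
])

```text
t: 6.62
eef_pos: [0.4678, 0.1174, 0.3025]
ee_rot: [-3.141, -0.002, 3.14]
force: [1.7, 0.1, 0.1]
width: 0.0296
```

move_arm([
  [-5,33,0,0,0,0],
  [-5,33,0,0,0,0],
  [-5,33,0,0,0,0],
  [-5,33,0,0,0,0],
  [-5,33,0,0,0,0],
])

```text
t: 7.03
eef_pos: [0.4428, 0.2827, 0.3023]
ee_rot: [-3.14, -0.002, 3.141]
force: [0.7, -0.7, 0.1]
width: 0.0296
```

move_arm([
  [-5,30,0,0,0,0],
  [-3,18,0,0,0,0],
  [0,5,0,0,0,0],
  [0,0,0,0,0,0],
  [0,0,0,0,0,0],
])

```text
t: 7.45
eef_pos: [0.4355, 0.3337, 0.3029]
ee_rot: [-3.14, -0.001, 3.141]
force: [-0.0, -0.8, -0.8]
width: 0.0291
```

```bash
python3 - <<'E'
from h import *
s=arm.get_state(); print(s["eef_pos"],s["ee_rot"],s["force"],s["width"])
c=cam("wrist"); im=arm.grab_frame("wrist"); save("w3",im)
for k,z in (("tin",.055),("rail",0),("bottle",0)):
    for d in arm.spot_point(k,"wrist")[:2]: print(k,round(d["score"],2),np.round(d["xy"]),ground(c,d["xy"],z).round(3)[0])
im=arm.grab_frame("side"); c=cam("side")
for k,z in (("loupe_mid",.132),("rail",0)):
    for d in arm.spot_point(k,"side")[:2]: print(k,round(d["score"],2),np.round(d["xy"]),ground(c,d["xy"],z).round(3)[0])
E
```

```text
[0.4355307  0.33370886 0.30285624] [-3.13990520e+00 -1.36302174e-03  3.14080918e+00] [-0.02659777 -0.79436791 -0.81450447] 0.02911911842435396
tin 0.69 [214. 226.] [0.445 0.249 0.055]
rail 0.58 [319. 198.] [0.438 0.333 0.   ]
bottle 0.66 [318. 198.] [0.437 0.332 0.   ]
rail 0.58 [296. 367.] [0.438 0.334 0.   ]
```

View pics/w3.png

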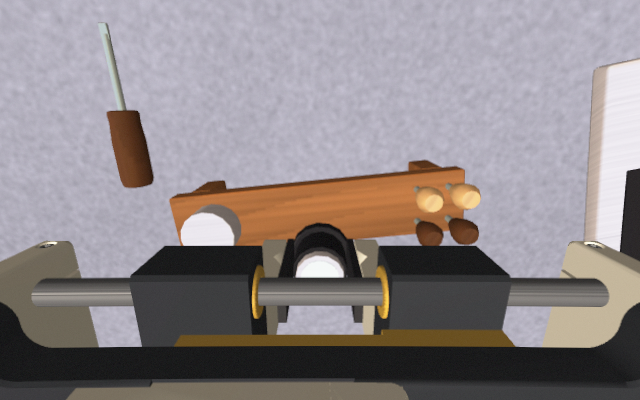

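The loupe is upright in the jaws and well between the tin (209,232) and the gravers (430-480,200). Lowering it onto the rail.

move_arm([
  [0,0,-10,0,0,0],
  [0,0,-18,0,0,0],
  [0,0,-15,0,0,0],
  [0,0,-9,0,0,0],
  [0,0,-3,0,0,0],
])

```text
t: 8.22
eef_pos: [0.4358, 0.334, 0.2484]
ee_rot: [-3.139, -0.0, 3.142]
force: [-4.5, -6.2, 21.4]
width: 0.0295
```

move_arm([
  [0,0,-1,0,0,0],
  [0,0,-1,0,0,0],
  [0,0,-0.5,0,0,0],
  [0,0,0,0,0,0],
  [0,0,0,0,0,0],
])

```text
t: 8.63
eef_pos: [0.4359, 0.3338, 0.2477]
ee_rot: [-3.141, 0.001, 3.141]
force: [-3.6, -6.4, 16.6]
width: 0.0295
```

Contact with 17 N upward, so it is seated. Opening part way.

move_arm([
  [0,0,0,0,0,0],
  [0,0,0,0,0,0],
  [0,0,0,0,0,0],
  [0,0,0,0,0,0],
  [0,0,0,0,0,0],
], claw=115)

```text
t: 9.05
eef_pos: [0.4357, 0.3345, 0.246]
ee_rot: [-3.141, -0.0, 3.141]
force: [0.1, -0.5, 0.4]
width: 0.0476
```

move_arm([
  [0,0,10,0,0,0],
  [0,0,15,0,0,0],
  [0,0,20,0,0,0],
  [0,0,15,0,0,0],
  [0,0,5,0,0,0],
])

```text
t: 9.47
eef_pos: [0.4362, 0.3351, 0.3145]
ee_rot: [3.139, 0.003, 3.141]
force: [0.8, 0.0, -0.2]
width: 0.0479
```

```bash
python3 - <<'E'
from h import *
s=arm.get_state(); print(s["eef_pos"],s["force"],s["width"],s["q"].round(2))
for n in ("side","wrist"):
  c=cam(n); im=arm.grab_frame(n); save("r_"+n,im)
  for d in arm.spot_point("loupe_mid",n)[:2]: print(n,round(d["score"],2),np.round(d["xy"]),ground(c,d["xy"],.073).round(3)[0])
  for d in arm.spot_point("tin",n)[:1]: print(n,round(d["score"],2),np.round(d["xy"]),ground(c,d["xy"],.055).round(3)[0])
a=cv2.imread("pics/r_side.png")[250:400,200:400];b=cv2.imread("pics/r_wrist.png")[100:400]
cv2.imwrite("pics/r.png",np.hstack([cv2.resize(a,(400,300)),cv2.resize(b,(400,300))]))
E
```

```text
[0.43622854 0.3350757  0.31445915] [ 0.79483758  0.0024117  -0.18902348] 0.047922170240359115 [ 1.01  0.23 -0.39  0.   -0.94 -2.58]
side 0.77 [299. 345.] [0.435 0.323 0.073]
side 0.72 [312. 320.] [0.444 0.25  0.055]
wrist 0.63 [316. 193.] [0.416 0.332 0.073]
wrist 0.61 [319. 222.] [0.438 0.335 0.073]
wrist 0.79 [217. 222.] [0.446 0.25  0.055]
```

View pics/r.png

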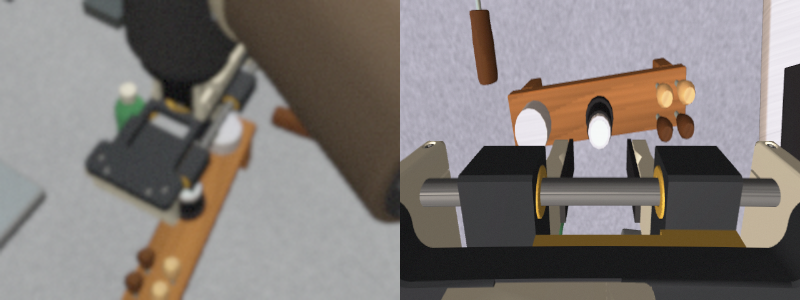

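The loupe stands upright on the rail midline at about (438,330). Next I'll travel, turning +110°, to behind the plate's -y edge.

move_arm([
  [0,-15,0,0,0,5.5],
  [2,-30,0,0,0,5.5],
  [2,-33,0,0,0,5.5],
  [2,-33,0,0,0,5.5],
  [2,-33,0,0,0,5.5],
], claw=52)

```text
t: 10.18
eef_pos: [0.4433, 0.189, 0.3104]
ee_rot: [-3.141, -0.002, -2.657]
force: [1.2, -0.6, 0.0]
width: 0.0686
```

move_arm([
  [2,-33,0,0,0,5.5],
  [2,-33,0,0,0,5.5],
  [2,-33,0,0,0,5.5],
  [2,-33,0,0,0,5.5],
  [2,-33,0,0,0,5.5],
])

```text
t: 10.6
eef_pos: [0.4532, 0.0239, 0.3107]
ee_rot: [3.141, -0.001, -2.177]
force: [-0.0, 0.6, 0.4]
width: 0.0697
```

move_arm([
  [2,-33,0,0,0,5.5],
  [2,-33,0,0,0,5.5],
  [2,-33,0,0,0,5.5],
  [2,-33,0,0,0,5.5],
  [2,-33,0,0,0,5.5],
])

```text
t: 11.02
eef_pos: [0.4633, -0.1412, 0.3107]
ee_rot: [3.14, -0.0, -1.698]
force: [0.6, 0.1, 0.1]
width: 0.0698
```

move_arm([
  [18,-33,0,0,0,5.5],
  [20,-33,0,0,0,5.5],
  [22,-33,0,0,0,5.5],
  [22,-33,0,0,0,5.5],
  [14,-33,0,0,0,5.5],
])

```text
t: 11.43
eef_pos: [0.5611, -0.3065, 0.31]
ee_rot: [3.14, 0.001, -1.218]
force: [1.5, 0.9, -0.0]
width: 0.0696
```

move_arm([
  [10,-33,0,0,0,0],
  [0,-30,-5,0,0,0],
  [0,-10,-20,0,0,0],
  [0,0,-20,0,0,0],
  [0,0,0,0,0,0],
])

```text
t: 11.85
eef_pos: [0.5677, -0.3779, 0.2603]
ee_rot: [3.135, 0.006, -1.225]
force: [-0.4, 2.1, -1.1]
width: 0.0703
```

```bash
python3 - <<'E'
from h import *
from m import plate
s=arm.get_state(); print(s["eef_pos"],np.degrees(s["ee_rot"]),s["force"],s["width"],s["q"].round(2))
for n in ("top","side"): print(n,plate(n))
E
```

```text
[ 0.56774837 -0.37787065  0.2603038 ] [179.64653103   0.36749313 -70.20322132] [-0.40167522  2.09576186 -1.0612632 ] 0.07026819137131708 [-0.3   0.48 -0.14 -0.   -0.96  0.65]
top {'score': 0.29, 'c': array([562.4, 257.8]), 'size': array([33.8, 40.8]), 'yaw': np.float32(-88.2)}
side {'score': 0.59, 'c': array([ 539.5, -290.5]), 'size': array([127.7, 133.6]), 'yaw': np.float32(18.1)}
```

The tool is about 20 mm behind the plate's rear edge, parallel and centred within 4 mm. Descending and starting a slow straight push.

move_arm([
  [0,0,-20,0,0,0],
  [0,0,-25,0,0,0],
  [0,0,-18,0,0,0],
  [0,0,-10,0,0,0],
  [0,0,-3,0,0,0],
])

```text
t: 12.47
eef_pos: [0.5698, -0.3769, 0.1897]
ee_rot: [3.141, 0.001, -1.222]
force: [-0.3, 0.1, 1.1]
width: 0.0695
```

move_arm([
  [-1.0,2.8,0,0,0,0],
  [-1.7,4.7,0,0,0,0],
  [-1.7,4.7,0,0,0,0],
  [-1.4,3.8,0,0,0,0],
  [-1.4,3.8,0,0,0,0],
])

```text
t: 12.88
eef_pos: [0.5629, -0.3574, 0.1916]
ee_rot: [-3.14, -0.002, -1.222]
force: [0.3, -2.6, -0.3]
width: 0.07
```

move_arm([
  [-1.4,3.8,0,0,0,0],
  [-1.4,3.8,0,0,0,0],
  [-1.4,3.8,0,0,0,0],
  [-1.4,3.8,0,0,0,0],
  [-1.0,2.8,0,0,0,0],
])

```text
t: 13.3
eef_pos: [0.5565, -0.3398, 0.1915]
ee_rot: [-3.14, -0.002, -1.222]
force: [1.9, -4.9, 4.6]
width: 0.0696
```

```bash
python3 - <<'E'
from h import *
from m import plate
s=arm.get_state(); print(s["eef_pos"],np.degrees(s["ee_rot"]),s["force"],s["moment"])
im=arm.grab_frame("side"); print(plate("side",im)); save("s1",im)
im2=arm.grab_frame("top"); save("t1",im2)
print(plate("top",im2))
cv2.imwrite("pics/st1.png",np.hstack([cv2.resize(im[120:270,260:460],(400,300),interpolation=2),cv2.resize(im2[150:300,340:540],(400,300),interpolation=2)])[:,:,::-1])
E
```

```text
[ 0.5565175  -0.33980189  0.19145086] [-1.79902529e+02 -1.18239164e-01 -7.00089845e+01] [ 1.8883216  -4.90045982  4.6462302 ] [-1.81077376 -0.55201113 -0.0083453 ]
None
None
```

View pics/st1.png

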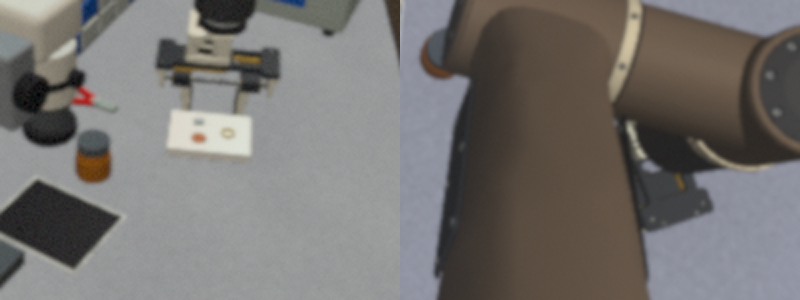

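The side view shows the fingers in contact with the rear edge and the three pieces still on the plate, at (197,122), (199,138) and (229,132). The tips are 13 mm up, so I'll back off 4 mm, lower 6 mm, then push on.

move_arm([
  [1.4,-3.8,0,0,0,0],
  [0,0,-3,0,0,0],
  [0,0,-3,0,0,0],
  [0,0,0,0,0,0],
  [-1.0,2.8,0,0,0,0],
])

```text
t: 13.92
eef_pos: [0.5558, -0.3407, 0.1833]
ee_rot: [3.14, 0.001, -1.223]
force: [0.4, -0.0, 0.4]
width: 0.0703
```

move_arm([
  [-1.4,3.8,0,0,0,0],
  [-1.7,4.7,0,0,0,0],
  [-2,5.6,0,0,0,0],
  [-2,5.6,0,0,0,0],
  [-2,5.6,0,0,0,0],
])

```text
t: 14.33
eef_pos: [0.547, -0.3147, 0.1845]
ee_rot: [-3.141, -0.0, -1.222]
force: [1.0, -2.4, -1.2]
width: 0.0697
```

move_arm([
  [-2,5.6,0,0,0,0],
  [-2,5.6,0,0,0,0],
  [-2,5.6,0,0,0,0],
  [-2,5.6,0,0,0,0],
  [-2,5.6,0,0,0,0],
])

```text
t: 14.75
eef_pos: [0.5371, -0.2869, 0.1845]
ee_rot: [-3.141, -0.0, -1.222]
force: [0.8, -1.4, -1.0]
width: 0.0694
```

move_arm([
  [-2,5.6,0,0,0,0],
  [-2,5.6,0,0,0,0],
  [-1.8,5.1,0,0,0,0],
  [-1.4,3.8,0,0,0,0],
  [0,0,0,0,0,0],
])

```text
t: 15.17
eef_pos: [0.5296, -0.2665, 0.1844]
ee_rot: [3.141, 0.001, -1.222]
force: [-0.1, 0.5, 0.0]
width: 0.0696
```

```bash
cat > q.py <<'E'
from h import *
import sys
from m import plate
def white(n,im):
    # white low-saturation blob polygon fit at z=18
    c=cam(n); mx=im.max(2).astype(int); mn=im.min(2).astype(int)
    s=arm.get_state()
    return ((mn>185)).astype(np.uint8)
s=arm.get_state(); print(s["eef_pos"].round(4),np.degrees(s["ee_rot"]).round(1),s["force"].round(1),s["t"])
im=arm.grab_frame("side"); m=white("side",im)
for z in ("plate","ring_mid","disc_mid","bezel_mid"):
    for d in arm.spot_point(z,"side")[:1]: print(z,round(d["score"],2),np.round(d["xy"]),(ground(cam("side"),d["xy"],0 if z=="plate" else .02)*1000).round()[0])
print(plate("side",im))
n,l,st,ce=cv2.connectedComponentsWithStats(m)
for i in range(1,n):
    if st[i,4]>150 and ce[i][1]>120:
        ct=max(cv2.findContours((l==i).astype(np.uint8),0,2)[0],key=cv2.contourArea)
        r=cv2.minAreaRect(ground(cam("side"),ct.reshape(-1,2),.018)[:,:2].astype(np.float32)*1000)
        print(st[i],np.round([*r[0],*r[1],r[2]],1))
save(sys.argv[1],im)
E
python3 q.py s2
```

```text
[ 0.5296 -0.2665  0.1844] [180.   0. -70.] [-0.1  0.5  0. ] 15.1667
plate 0.75 [361. 205.] [ 520. -212.    0.]
ring_mid 0.53 [374. 204.] [ 477. -209.   20.]
disc_mid 0.61 [358. 204.] [ 520. -188.   20.]
{'score': 0.57, 'c': array([ 508. , -200.4]), 'size': array([117.7, 130.1]), 'yaw': np.float32(20.2)}
[342 190  43  25 749] [ 512.4 -209.   126.9   97.6   19.9]
```

The plate is at (512,-209) with yaw 20° and follows the fingers. Continuing along an arc, turning it about -25° over 215 mm.

move_arm([
  [-1.2,3.5,0,0,0,-0.5],
  [-1.9,5.8,0,0,0,-0.7],
  [-1.9,5.8,0,0,0,-0.7],
  [-1.9,5.8,0,0,0,-0.7],
  [-1.9,5.8,0,0,0,-0.7],
])

```text
t: 15.88
eef_pos: [0.5208, -0.2399, 0.1843]
ee_rot: [3.141, 0.0, -1.281]
force: [-0.0, -1.4, -1.5]
width: 0.0698
```

move_arm([
  [-1.6,5.9,0,0,0,-0.7],
  [-1.6,5.9,0,0,0,-0.7],
  [-1.6,5.9,0,0,0,-0.7],
  [-1.6,5.9,0,0,0,-0.7],
  [-1.6,5.9,0,0,0,-0.7],
])

```text
t: 16.3
eef_pos: [0.513, -0.2105, 0.1844]
ee_rot: [3.142, 0.0, -1.342]
force: [0.7, -1.5, -0.7]
width: 0.0701
```

move_arm([
  [-1.2,6,0,0,0,-0.7],
  [-1.2,6,0,0,0,-0.7],
  [-1.2,6,0,0,0,-0.7],
  [-1.2,6,0,0,0,-0.7],
  [-1.2,6,0,0,0,-0.7],
])

```text
t: 16.72
eef_pos: [0.5071, -0.1806, 0.1843]
ee_rot: [3.142, -0.0, -1.403]
force: [-0.4, -1.8, -2.2]
width: 0.0698
```

move_arm([
  [-0.8,6,0,0,0,-0.7],
  [-0.8,6,0,0,0,-0.7],
  [-0.8,6,0,0,0,-0.7],
  [-0.8,5,0,0,0,-0.7],
  [-0.5,3,0,0,0,-0.7],
])

```text
t: 17.13
eef_pos: [0.5034, -0.1545, 0.1844]
ee_rot: [3.141, 0.0, -1.464]
force: [-0.2, -2.2, -1.1]
width: 0.0699
```

```bash
python3 q.py s3
```

```text
[ 0.5034 -0.1545  0.1844] [180.    0.  -83.9] [-0.2 -2.2 -1.1] 17.1333
plate 0.9 [347. 228.] [513. -96.   0.]
ring_mid 0.43 [364. 228.] [ 464. -101.   20.]
disc_mid 0.64 [363. 230.] [465. -92.  20.]
bezel_mid 0.56 [346. 218.] [ 526. -114.   20.]
{'score': 0.63, 'c': array([497.9, -87.4]), 'size': array([117.1, 136.6]), 'yaw': np.float32(6.3)}
[327 211  50  32 813] [500.1 -95.2 123.5  94.3   5.8]
```

The plate is at (500,-95) with yaw about 6°, tracking the tool. About 101 mm and -10.9° remain.

move_arm([
  [-0.4,4,0,0,0,-0.6],
  [-0.5,6,0,0,0,-0.6],
  [-0.4,6,0,0,0,-0.6],
  [-0.3,6,0,0,0,-0.6],
  [-0.2,6,0,0,0,-0.6],
])

```text
t: 17.85
eef_pos: [0.5016, -0.1265, 0.1844]
ee_rot: [3.141, -0.0, -1.517]
force: [-0.1, -2.5, 0.2]
width: 0.0696
```

move_arm([
  [0,6,0,0,0,-0.6],
  [0,6,0,0,0,-0.6],
  [0,6,0,0,0,-0.6],
  [0,6,0,0,0,-0.6],
  [0.1,6,0,0,0,-0.6],
])

```text
t: 18.27
eef_pos: [0.5018, -0.0965, 0.1844]
ee_rot: [3.141, -0.0, -1.569]
force: [-0.2, -3.1, 1.4]
width: 0.0696
```

move_arm([
  [0.2,6,0,0,0,-0.7],
  [0.3,6,0,0,0,-0.7],
  [0.3,6,0,0,0,-0.7],
  [0.4,6,0,0,0,-0.7],
  [0.4,5,0,0,0,-0.7],
])

```text
t: 18.68
eef_pos: [0.5034, -0.0675, 0.1843]
ee_rot: [3.141, -0.0, -1.63]
force: [-1.1, -4.1, 1.7]
width: 0.0695
```

move_arm([
  [0.4,5,0,0,0,-0.7],
  [0.4,4,0,0,0,-0.7],
  [0,2,0,0,0,0],
  [0,0,0,0,0,0],
  [0,0,0,0,0,0],
])

```text
t: 19.1
eef_pos: [0.5045, -0.0568, 0.1843]
ee_rot: [-3.141, 0.0, -1.653]
force: [0.0, -0.2, -0.7]
width: 0.0697
```

```bash
python3 q.py s4
```

```text
[ 0.5045 -0.0568  0.1843] [-180.     0.   -94.7] [ 0.  -0.2 -0.7] 19.1
plate 0.85 [328. 250.] [525.   5.   0.]
ring_mid 0.6 [342. 253.] [479.  14.  20.]
disc_mid 0.41 [322. 249.] [533.  25.  20.]
bezel_mid 0.56 [329. 236.] [539. -27.  20.]
{'score': 0.87, 'c': array([509.3,  10.2]), 'size': array([113. , 133.3]), 'yaw': np.float32(-5.4)}
[306 229  55  39 943] [511.8   2.7  93.2 122.3  84.6]
```

The plate is at about (512,3) with yaw -5°. I'll nudge it 4 mm more, back off, rise, and swing round to its -x side.

move_arm([
  [0.1,2,0,0,0,0],
  [0.2,3,0,0,0,0],
  [0,0,0,0,0,0],
  [0,-5,0,0,0,0],
  [0,-15,0,0,0,0],
])

```text
t: 19.82
eef_pos: [0.5049, -0.0714, 0.1845]
ee_rot: [-3.141, 0.0, -1.652]
force: [-0.1, -0.2, 0.3]
width: 0.0696
```

move_arm([
  [-2,-5,15,0,0,0],
  [-3,0,25,0,0,0],
  [-5,2,25,0,0,-6],
  [-5,4,0,0,0,-6],
  [-5,6,0,0,0,-6],
], claw=81)

```text
t: 20.23
eef_pos: [0.4849, -0.0653, 0.251]
ee_rot: [-3.139, 0.002, -1.973]
force: [0.3, 0.8, -0.5]
width: 0.0598
```

move_arm([
  [-6,6,0,0,0,-6],
  [-6,6,0,0,0,-6],
  [-6,6,0,0,0,-6],
  [-6,7,0,0,0,-6],
  [-6,8,0,0,0,-6],
])

```text
t: 20.65
eef_pos: [0.4542, -0.0321, 0.2494]
ee_rot: [3.142, 0.0, -2.497]
force: [-0.1, 1.6, -0.3]
width: 0.0598
```

move_arm([
  [-6,9,0,0,0,-6],
  [-6,9,0,0,0,-6],
  [-6,9,0,0,0,-6],
  [-6,9,0,0,0,-6],
  [-6,9,0,0,0,-6],
])

```text
t: 21.07
eef_pos: [0.4242, 0.0131, 0.2494]
ee_rot: [3.141, 0.0, -3.02]
force: [-0.3, -0.1, 0.8]
width: 0.0597
```

move_arm([
  [-3,2,0,0,0,-6],
  [-2,0,0,0,0,-6],
  [0,0,0,0,0,0],
  [0,0,0,0,0,0],
  [0,0,0,0,0,0],
])

```text
t: 21.48
eef_pos: [0.4197, 0.0148, 0.2494]
ee_rot: [3.141, 0.0, 3.062]
force: [0.5, 0.3, -0.0]
width: 0.0597
```

```bash
python3 q.py s5; python3 - <<'E'
import cv2,numpy as np
from h import *
a=cv2.imread("pics/s5.png")[170:320,220:420]; im=arm.grab_frame("wrist"); b=im[:,:,::-1]
cv2.imwrite("pics/f5.png",np.hstack([cv2.resize(a,(400,300),interpolation=2),cv2.resize(b,(400,300))]))
E
```

```text
[0.4197 0.0148 0.2494] [180.    0.  175.5] [ 0.5  0.3 -0. ] 21.4833
plate 0.58 [330. 250.] [518.   3.   0.]
ring_mid 0.72 [313. 320.] [453. 229.  20.]
disc_mid 0.63 [320. 249.] [537.  29.  20.]
bezel_mid 0.41 [327. 238.] [540. -16.  20.]
{'score': 0.95, 'c': array([510.5,  15.8]), 'size': array([109.2, 133.8]), 'yaw': np.float32(-6.3)}
[304 229  49  40 757] [512.5   7.7  95.2 123.9  85.4]
```

View pics/f5.png

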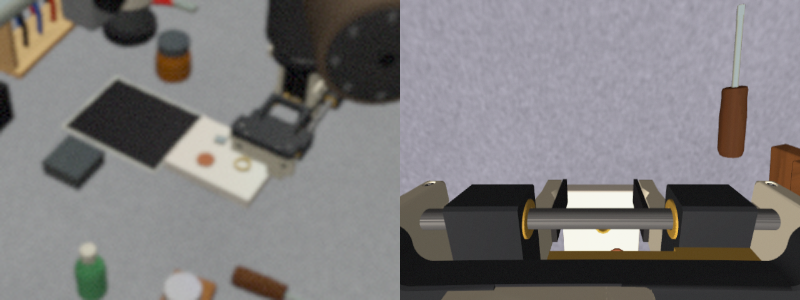

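The plate is at (512,7.5) with yaw about -5°, at the pad's -x side and in line with it. All three pieces are on it, and the tool is about 18 mm behind. Descending, then pushing along +x while leaning the tool back, so the body clears the lens.

move_arm([
  [0,0,-20,0,0,0],
  [0,0,-22,0,0,0],
  [0,0,-14,0,0,0],
  [0,0,-7,0,0,0],
  [0,0,-2,0,0,0],
])

```text
t: 22.25
eef_pos: [0.4192, 0.0147, 0.1833]
ee_rot: [-3.14, -0.002, 3.059]
force: [-0.7, -0.3, 0.1]
width: 0.0599
```

move_arm([
  [4,-0.3,0,0,0,0],
  [5,-0.4,0,0,0,0],
  [5,-0.4,0,0,0,0],
  [5,-0.4,0,0,0,0],
  [6,-0.5,0,0,0,0],
])

```text
t: 22.67
eef_pos: [0.4445, 0.0126, 0.1847]
ee_rot: [-3.142, -0.001, 3.058]
force: [-3.9, 1.0, 2.5]
width: 0.0598
```

move_arm([
  [1.7,-0.14,-0.2,-0.12,-1.39,0],
  [1.7,-0.14,-0.2,-0.12,-1.39,0],
  [1.7,-0.14,-0.2,-0.12,-1.39,0],
  [1.7,-0.14,-0.2,-0.12,-1.39,0],
  [1.7,-0.14,-0.2,-0.12,-1.39,0],
])

```text
t: 23.08
eef_pos: [0.4533, 0.0121, 0.1834]
ee_rot: [-3.141, 0.123, 3.058]
force: [-1.8, -0.1, -0.9]
width: 0.0599
```

```bash
python3 q.py s6; python3 - <<'E'
from h import *
s=arm.get_state(); Rm=R.from_euler("xyz",s["ee_rot"]).as_matrix(); print("tip",s["eef_pos"]+.178*Rm[:,2],"tilt",np.degrees(np.arccos(-Rm[2,2])),s["q"].round(2))
E
```

```text
[0.4533 0.0121 0.1834] [-180.     7.   175.2] [-1.8 -0.1 -0.9] 23.0833
plate 0.92 [319. 244.] [558.  -4.   0.]
disc_mid 0.64 [313. 245.] [562.  24.  20.]
bezel_mid 0.48 [318. 232.] [571. -26.  20.]
None
[292 223  41  34 515] [570.5   1.5  96.5  85.6  85.4]
tip [0.47527729 0.01060549 0.00702662] tilt 7.002732393266047 [ 0.49  0.25 -0.86  0.19 -0.36 -2.31]
```

The plate is following. q5 is close to its limit (-0.36), so I'll hold the 7° tilt while moving out, then add tilt up to about 15° later.

move_arm([
  [5,-0.4,0,0,0,0],
  [6,-0.5,0,0,0,0],
  [6,-0.5,0,0,0,0],
  [6,-0.5,0,0,0,0],
  [6,-0.5,0,0,0,0],
])

```text
t: 23.8
eef_pos: [0.4827, 0.0097, 0.1833]
ee_rot: [-3.141, 0.121, 3.059]
force: [-3.6, 0.1, 3.4]
width: 0.0601
```

move_arm([
  [6,-0.5,0,0,0,0],
  [6,-0.5,0,0,0,0],
  [6,-0.5,0,0,0,0],
  [6,-0.5,0,0,0,0],
  [5,-0.4,0,0,0,0],
])

```text
t: 24.22
eef_pos: [0.5118, 0.0073, 0.1833]
ee_rot: [-3.141, 0.122, 3.059]
force: [-3.5, -0.2, 0.7]
width: 0.06
```

```bash
python3 q.py s7; cat > tip.py <<'E'
from h import *
s=arm.get_state(); Rm=R.from_euler("xyz",s["ee_rot"]).as_matrix(); print("tip",s["eef_pos"]+.178*Rm[:,2],"tilt",np.degrees(np.arccos(-Rm[2,2])),s["q"].round(2))
E
python3 tip.py
```

```text
[0.5118 0.0073 0.1833] [-180.     7.   175.3] [-3.5 -0.2  0.7] 24.2167
plate 0.87 [301. 234.] [618. -13.   0.]
disc_mid 0.52 [292. 236.] [628.  22.  20.]
bezel_mid 0.59 [298. 225.] [633. -22.  20.]
{'score': 0.57, 'c': array([605.4,   6.1]), 'size': array([111.4, 138. ]), 'yaw': np.float32(-5.7)}
[490 125  33  15 279] [ 183.6 -864.1  119.4  105.4   29.7]
[275 216  37  30 371] [633.4  -3.9  94.1  72.4  84.5]
tip [0.53289341 0.00571473 0.00682313] tilt 7.020251618813708 [ 0.42  0.32 -0.72  0.14 -0.42 -2.2 ]
```

Plate centre is about (607,0), 55 mm from target and aligned. Adding tilt to 12.6° and pushing about 40 mm.

move_arm([
  [1.7,-0.14,-0.6,-0.12,-1.39,0],
  [1.7,-0.14,-0.6,-0.12,-1.39,0],
  [1.7,-0.14,-0.7,-0.12,-1.39,0],
  [1.7,-0.14,-0.8,-0.12,-1.39,0],
  [6,-0.5,0,0,0,0],
])

```text
t: 24.93
eef_pos: [0.5218, 0.0061, 0.1801]
ee_rot: [-3.139, 0.218, 3.062]
force: [-3.1, -0.0, 1.7]
width: 0.0599
```

move_arm([
  [5,-0.4,0,0,0,0],
  [4,-0.3,0,0,0,0],
  [2,-0.2,0,0,0,0],
  [0,0,0,0,0,0],
  [0,0,0,0,0,0],
])

```text
t: 25.35
eef_pos: [0.5355, 0.0058, 0.1809]
ee_rot: [3.141, 0.22, 3.059]
force: [0.5, -0.3, 0.2]
width: 0.0597
```

```bash
python3 q.py s8;python3 tip.py; python3 - <<'E'
import cv2,numpy as np
from h import *
s=4;im=cv2.imread("pics/s8.png"); b=cv2.resize(im,None,fx=s,fy=s,interpolation=2); c=cam("side")
def rect(x,y,yaw,z,hx,hy):
    a=np.radians(yaw);Rm=np.array([[np.cos(a),-np.sin(a)],[np.sin(a),np.cos(a)]])
    q=np.array([[-hx,-hy],[hx,-hy],[hx,hy],[-hx,hy]])@Rm.T+[x,y]
    return proj(c,np.c_[q,np.full(4,z)]/1000)
for r,col in ((rect(662,-6,-4.8,0,80,65),(0,255,0)),(rect(662,-6,-4.8,18,65,50),(0,0,255))): cv2.polylines(b,[np.int32(r*s+s/2)],True,col,1)
cv2.imwrite("pics/o8.png",b[150*s:280*s,210*s:370*s])
E
```

```text
[0.5355 0.0058 0.1809] [180.   12.6 175.3] [ 0.5 -0.3  0.2] 25.35
plate 0.84 [288. 230.] [660.  -9.   0.]
disc_mid 0.36 [280. 232.] [663.  26.  20.]
bezel_mid 0.46 [290. 218.] [667. -37.  20.]
{'score': 0.93, 'c': array([645.2,   4.3]), 'size': array([111.7, 139.2]), 'yaw': np.float32(-6.9)}
[490 125  33  16 281] [ 178.7 -858.6  106.8  114.9   82.1]
[263 211  38  31 392] [667.3  -5.8  94.9  86.2  85.1]
tip [0.57351024 0.00221015 0.00710017] tilt 12.579675826366204 [ 0.38  0.34 -0.81  0.41 -0.25 -2.43]
```

View pics/o8.png

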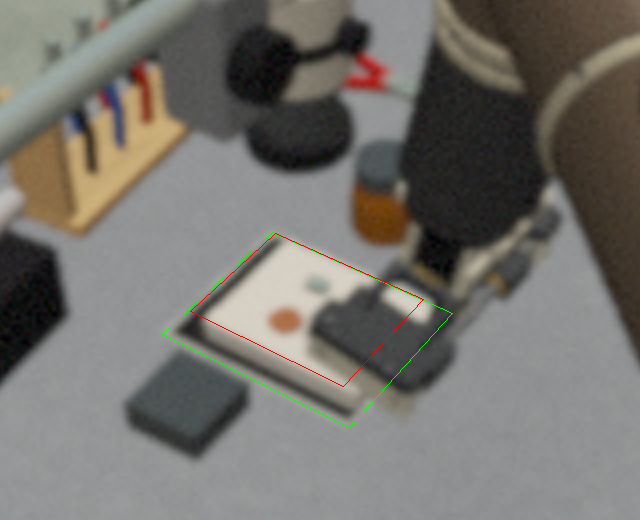

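The plate (red target overlay) is square on the pad, about 14 mm short in x, with the copper disc (285,318) and bezel (317,283) on it. The gripper is clear of the lens. Final push, then retreat.

move_arm([
  [3,-0.2,0,0,0,0],
  [4,-0.3,0,0,0,0],
  [4,-0.3,0,0,0,0],
  [2.5,-0.2,0,0,0,0],
  [0,0,0,0,0,0],
])

```text
t: 26.07
eef_pos: [0.5491, 0.0045, 0.1806]
ee_rot: [-3.141, 0.219, 3.059]
force: [-0.7, 0.8, -0.3]
width: 0.0599
```

move_arm([
  [0,0,0,0,0,0],
  [-5,0.4,0,0,0,0],
  [-15,1.2,0,0,0,0],
  [-20,1.5,2,0,0,0],
  [-20,1.5,5,0,0,0],
])

```text
t: 26.48
eef_pos: [0.4872, 0.0092, 0.1871]
ee_rot: [-3.141, 0.218, 3.059]
force: [0.6, -0.2, 1.0]
width: 0.0595
```

move_arm([
  [-15,10,15,0.2,2.5,0],
  [-10,25,25,0.3,4,0],
  [-5,30,30,0.3,4,0],
  [0,35,20,0,2,0],
  [0,35,0,0,0,0],
])

```text
t: 26.9
eef_pos: [0.4676, 0.1376, 0.276]
ee_rot: [-3.134, 0.032, 3.057]
force: [1.3, 0.7, 0.3]
width: 0.06
```

```bash
python3 q.py s9;python3 tip.py; python3 - <<'E'
import cv2,numpy as np
from h import *
s=4;im=cv2.imread("pics/s9.png"); b=cv2.resize(im,None,fx=s,fy=s,interpolation=2); c=cam("side")
def rect(x,y,yaw,z,hx,hy):
    a=np.radians(yaw);Rm=np.array([[np.cos(a),-np.sin(a)],[np.sin(a),np.cos(a)]])
    q=np.array([[-hx,-hy],[hx,-hy],[hx,hy],[-hx,hy]])@Rm.T+[x,y]
    return proj(c,np.c_[q,np.full(4,z)]/1000)
for r,col in ((rect(662,-6,-4.8,0,80,65),(0,255,0)),(rect(662,-6,-4.8,18,65,50),(0,0,255))): cv2.polylines(b,[np.int32(r*s+s/2)],True,col,1)
cv2.imwrite("pics/o9.png",b[220*s:370*s,210*s:370*s] if 0 else cv2.resize(b[190*s:390*s,220*s:400*s],None,fx=.75,fy=.75))
E
```

```text
[0.4676 0.1376 0.276 ] [-179.6    1.8  175.1] [1.3 0.7 0.3] 26.9
plate 0.64 [285. 229.] [670.  -9.   0.]
ring_mid 0.47 [292. 230.] [639.   4.  20.]
disc_mid 0.56 [279. 228.] [676.  13.  20.]
bezel_mid 0.58 [285. 219.] [679. -25.  20.]
None
[259 209  55  36 954] [664.6  -5.5  98.3 128.3  85.3]
[303 307  17  14 169] [465.8 214.1  33.   35.1  69.3]
tip [0.47003895 0.13141624 0.09258333] tilt 1.7136049592528853 [ 0.7   0.18 -0.6   0.04 -0.78 -2.38]
```

View pics/o9.png

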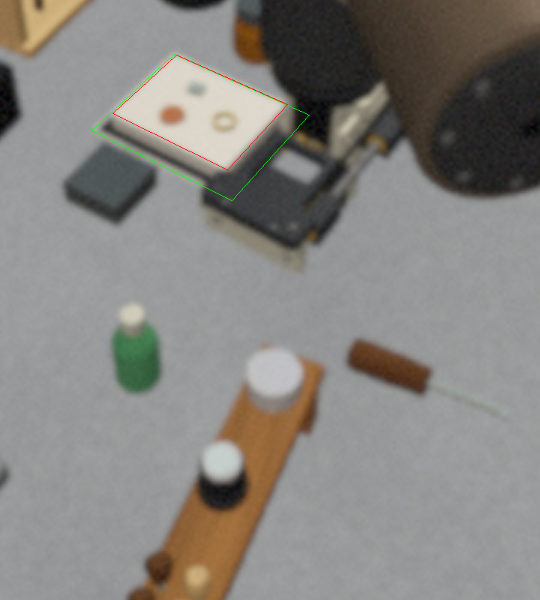

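The plate coincides with the target outline, all three pieces are on it, and the loupe is upright on the rail. Letting the arm settle, then handing in.

move_arm([
  [-3,0,5,0,0,0],
  [0,0,0,0,0,0],
  [0,0,0,0,0,0],
  [0,0,0,0,0,0],
  [0,0,0,0,0,0],
])

```text
t: 27.62
eef_pos: [0.4631, 0.1346, 0.2759]
ee_rot: [-3.129, 0.027, 3.056]
force: [0.3, 0.1, 0.4]
width: 0.06
```

```bash
python3 -c "
from h import *
im=arm.grab_frame('side');c=cam('side')
for k,z in (('tin',.055),('block',0),('jar',0),('driver',0),('bottle',0),('pliers',0)):
    for d in arm.spot_point(k,'side')[:1]: print(k,round(d['score'],2),ground(c,d['xy'],z).round(3)[0])
s=arm.get_state();print(s['t'],s['force'].round(1),abs(s['qd']).max());print(arm.job_done())"
```

```text
tin 0.76 [0.444 0.254 0.055]
block 0.75 [0.685 0.107 0.   ]
jar 0.67 [ 0.649 -0.121  0.   ]
driver 0.64 [0.362 0.169 0.   ]
bottle 0.77 [0.562 0.255 0.   ]
pliers 0.61 [ 0.764 -0.279  0.   ]
27.9667 [-0.1  0.1  0.8] 0.0017213001880246354
the job is handed in; nothing more can be done
None
```

I finished both parts and handed the job in at about 28 s of the 72 s allowed. No verdict was reported.

- **Loupe:** It stands upright on the rail, near the middle line and between the tin and the gravers.
- **Plate:** I slid it flat onto the pad, first along a turning arc from its -y edge, then straight in from its -x edge. The last picture put its centre at (665, -5.5) mm with a yaw of -4.7°. The pad is at about (662, -6) mm and -4.8°, so the plate is roughly 3 mm off and square. The ring, disc and bezel all still lie on it.
- **Everything else:** The other objects read within about 12 mm of their first positions. The jar showed the largest difference, but I think that is the detector seeing it partly hidden by the arm. I saw no sign of the microscope being touched, and the arm was still and clear of everything at the end.

One check failed: the plate-mask detector found nothing in its last picture, so the final plate position comes from the white-area fit and the overlay, which agreed. The loupe met the rail about 4 mm sooner than planned, with up to 21 N, but the pictures afterwards showed it standing properly.

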